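# Fetch the cement tin from behind the dressings

## Robot

A 6-joint arm with a two-finger parallel gripper is mounted at the origin on the work surface. World frame = base frame: x ahead of the robot, y to its left, z up, the work surface at z = 0. Lengths are in mm, angles in rad, forces in N, time in s.
With the tool pointing down it reaches from about 250 to 800 mm from the base axis. Payload 3.9 kg.
Tool frame: the origin (TCP) lies midway between the tips of the shut fingers; the grasp point (between the pads) lies 19 mm behind it (ctrl.pinch_z is the distance from the TCP to the grasp point, in mm); z points along the fingers, y is the line along which they close (so a half turn about z gives the same grasp; the last joint's range is limited). The gripper opens to 85 mm and grips with 20 to 120 N. Pads are 22 mm wide; open, the fingers measure 114 mm over their backs; the gripper's body (76 mm by 85 mm) begins 54 mm behind the grasp point. The pads swing forward as they close: fully open they stand 13 mm farther back than shut.
Start: joints at [-1.271, 0.26, -0.138, 1.173, 0, 1.571], TCP at [155.043, -501.574, 231.304] pointing down, gripper open.
Joint ranges: [-2.78, 2.78], [-0.83, 1.72], [-1.28, 1.37], [-1.9, 2.12], [-1.57, 1.48], [-3.14, 3.14]. Speed limits (rad/s): [2.57, 2.57, 3.14, 3.14, 3.14, 3.14].

## Interface

Orientations are given as a unit quaternion [w, x, y, z].
In Python, from workcell import ctrl gives the robot as it stands.
- The arm moves only by the tool carry_out, never from a script. Its argument "plan" is a list of rows, each an object with "fingers": the closure in counts, from 0 (fully open) to 255 (shut); "delta_pos": the shift along the world's x, y, z in m, a list of three; "turn": the turn, a rotation vector about the world's x, y, z in rad, a list of three. In form: [{"fingers": fingers, "delta_pos": [x, y, z], "turn": [wx, wy, wz]}, ...]. A call has 1 to 10 rows; each row shifts and turns the commanded pose from where the row before left it; what a row does not reach is not made up. A row lasts 1/8 s, in which the tool goes at most 62.5 mm and 10.7 degrees, less where a joint would pass 70% of its speed; a pose out of reach is approached as far as the arm can. A call is refused whole if a number of a shift passes 0.0625 or a number of a turn 0.188, either way. A call with a gripper value outside its range is refused whole. The fingers move at their own pace and stop on an object; "newtons" is the grip in N (left out, the last holds). Time passes only in rows, so rows that do not move let the fingers close. It gives the time, the measured TCP pose, the force, the opening and the grip force at its end, in the units of the state.
- ctrl.sense(): the state, without advancing time (a new reading comes with each control period).
- ctrl.capture(name): name is "scene" or "top" or "wrist"; returns a dict with "img" (384x512x3 uint8, blue, green, red), "fx", "fy", "cx", "cy" (pixels), "cam_to_world" (4x4, takes a point from camera to world coordinates); the wrist camera has in their place "mount" (4x4, takes a point from camera to tool coordinates, whose origin is the TCP and whose axes are the flange's). Camera axes: x right, y down, z forward; pixel columns grow to the right and rows downward; lengths in mm; the calibration is good to about 2 mm. A picture is of the moment at which its call begins: read the wrist's pose just before it. There is no depth.
- ctrl.close_job(): hands the job in; it is judged then, once.
The state is a dict: "time": time; "qpos": joint angles; "qvel": joint speeds; "tau": joint torques, N m; "tool_pos": TCP position; "orientation": TCP orientation; "ft_force": force on the tool from outside, world axes, zero at the start; "ft_torque": the same for the moment, N m; "opening": finger opening in mm; "grip_force": force on a finger pad.
Only numpy, scipy, OpenCV 4.12 (cv2) and the standard library are available. Lean on these libraries where they do the work, as an engineer would, in place of code of your own. Each camera call takes 0.05 s, during which the arm holds its last target. There are 200 camera calls.

## Task

I need the squat tin of cement from the back of the wooden crate, but the bottle, the rectangular can and the aerosol crowd it in: first stand all three in the drip tray, then take the tin out and stand it in the saucer on the gluing board, and after that put the three back in the crate, each in the place where it stood before. Keep everything upright, set things down rather than dropping them, and leave the polish tin, the tack box and the hammer where they are.

Things in the scene. Friction and masses are not known exactly. Their poses are not given: they have to be found in the camera images.
- bottle_mid (a point): Round brown plastic bottle of edge dye with a paper label, sloping shoulder and black screw cap, standing upright. 142 high; straight body 52 in diameter up to 109 above its base, then a shoulder, then the cap, 32 in diameter, from 121 to 142. The point is its centre line, half-way up (71 above its base); z up. About 0.26 kg. Sizes in mm.
- can_mid (a point): Rectangular bare-metal solvent can with paper labels and a small black screw cap in the middle of its top, standing upright. 140 high; body 48 along its own x, 40 along its own y, up to 124 above its base; cap 28 in diameter, from 124 to 140. The point is its centre line, half-way up (70 above its base). About 0.30 kg. Sizes in mm.
- aerosol_mid (a point): Round grey-painted aerosol can with a bare domed aluminium top and small white spray button, standing upright. 154 high; straight body 50 in diameter up to 125 above its base, dome to 138, button 17 in diameter on top of it. The point is its centre line, half-way up (77 above its base). About 0.28 kg. Sizes in mm.
- tin_mid (a point): The wanted thing: squat round tin of contact cement with a press-in lid, metal with a paper label, 58 in diameter (60 over its rims) and 62 high, standing upright at the back (+x side) of the crate, much lower than the three containers left of, right of and in front of it. The point is its centre line, half-way up (31 above its base). About 0.22 kg. Sizes in mm.
- crate: Low slatted wooden crate, open on top, fixed to the bench. Outside 152 along its own x (away from the robot) by 218 along its own y, 45 high; walls 8 thick, floor 8 thick, no dividers. Origin: centre of its underside, so its floor is 8 above the origin. Along its x, y the tin stands near (30, 0), the three tall containers, in any assignment, near (30, 66), (30, -66) and (-30, 0), and the two low tins/boxes near (-30, 66) and (-30, -66). Sizes in mm.
- tray: The side area: shallow dark sheet-steel drip tray, empty, fixed to the bench, 234 along its own x by 110 along its own y, rim 16 high, walls 4, floor 4 thick. Origin: centre of its underside, so its floor is 4 above the origin. It lies at the left or right of the crate. The three tall containers fit in a row along its x, 70 apart. Sizes in mm.
- saucer (a point): Shallow round turned-wood saucer on the plywood gluing board (250 by 130, 12 thick, fixed to the bench, on the other side of the crate from the tray; a leather half sole lies at its other end). Inside diameter 82, rim 8 high and 7 wide. The point is the centre of the saucer's floor, 12 above the bench; its x runs along the board, the board's middle is 62 towards -x. Sizes in mm.
- polish: Bystander: flat round shoe-polish tin with a black lid, 61 in diameter, 23 high, loose in a front corner of the crate. Origin: centre of its underside. Leave alone. Sizes in mm.
- tackbox: Bystander: small square cardboard box of tacks with a lid, 55 by 55, 28 high, loose in the other front corner of the crate. Origin: centre of its underside. Leave alone. Sizes in mm.
- hammer: Bystander: shoemaker's hammer, lying loose on the bench between the robot and the crate, 235 long along its own y, at most 28 high; its steel head, 106 long along its own x, is 85 from the origin towards +y. Origin: in the handle's line, at bench level. Leave alone. Sizes in mm.
Not all that is in view belongs to the job. What is shaped like the part that bears bottle_mid but orange or red is not meant. Leave any green look-alike of the part that bears can_mid alone.

How it is judged (in metres and radians):
On the way, in this order (a step that is already met when the one before it is completed fails the run):
1. the bottle, the rectangular can and the aerosol stand released in the drip tray, the cement tin still in its place in the crate (x of bottle_mid in the frame of tray between -0.105 and 0.105 m and y of bottle_mid in the frame of tray between -0.045 and 0.045 m and z of bottle_mid in the frame of tray below 0.081 m and angle between each of bottle_mid, can_mid, aerosol_mid's own z axis and vertical below 0.12 rad and linear speed of each of bottle, can, aerosol below 0.03 m/s and contact force between each of bottle, can, aerosol and the fingers below 0.05 N and x of can_mid in the frame of tray between -0.105 and 0.105 m and y of can_mid in the frame of tray between -0.045 and 0.045 m and z of can_mid in the frame of tray below 0.08 m and x of aerosol_mid in the frame of tray between -0.105 and 0.105 m and y of aerosol_mid in the frame of tray between -0.045 and 0.045 m and z of aerosol_mid in the frame of tray below 0.087 m and distance of tin_mid from where it was at the start of the episode below 0.03 m), for 0.2 s.
2. the cement tin stands released in the saucer on the gluing board, the three others still waiting in the drip tray (horizontal distance between tin_mid and saucer below 0.013 m and z of tin_mid in the frame of saucer below 0.035 m and angle between each of tin_mid, bottle_mid, can_mid, aerosol_mid's own z axis and vertical below 0.12 rad and linear speed of each of tin, bottle, can, aerosol below 0.03 m/s and contact force between each of tin, bottle, can, aerosol and the fingers below 0.05 N and x of bottle_mid in the frame of tray between -0.105 and 0.105 m and y of bottle_mid in the frame of tray between -0.045 and 0.045 m and z of bottle_mid in the frame of tray below 0.081 m and x of can_mid in the frame of tray between -0.105 and 0.105 m and y of can_mid in the frame of tray between -0.045 and 0.045 m and z of can_mid in the frame of tray below 0.08 m and x of aerosol_mid in the frame of tray between -0.105 and 0.105 m and y of aerosol_mid in the frame of tray between -0.045 and 0.045 m and z of aerosol_mid in the frame of tray below 0.087 m), for 0.2 s.
3. the three tall containers stand released, each where it stood in the crate at the start, the tin in the saucer (distance of each of bottle_mid, can_mid, aerosol_mid from where it was at the start of the episode below 0.015 m and angle between each of bottle_mid, can_mid, aerosol_mid, tin_mid's own z axis and vertical below 0.12 rad and linear speed of each of bottle, can, aerosol, tin below 0.03 m/s and contact force between each of bottle, can, aerosol, tin and the fingers below 0.05 N and horizontal distance between tin_mid and saucer below 0.013 m and z of tin_mid in the frame of saucer below 0.035 m), for 0.2 s.
At the end, for the whole second after the job is handed in: Bottle, can and aerosol stand upright in the crate, each within 15 mm of its start; the cement tin stands upright on the saucer's floor within 13 mm of its centre; all released and at rest; polish tin and tack box moved under 15 mm, hammer under 20 mm (all of step 3 and distance of each of polish, tackbox from where it was at the start of the episode below 0.015 m and distance of hammer from where it was at the start of the episode below 0.02 m); the robot touches nothing.
It fails at once if the polish tin or the tack box is pushed out of its place (more than 15 mm), or the hammer (more than 20 mm) (distance of any of polish, tackbox from where it was at the start of the episode above 0.015 m or distance of hammer from where it was at the start of the episode above 0.02 m).
It fails at once if the bottle, the can, the aerosol or the cement tin is tipped (more than 0.7 rad) (angle between any of bottle_mid, can_mid, aerosol_mid, tin_mid's own z axis and vertical above 0.7 rad).
It fails at once if the bottle, the can, the aerosol or the cement tin is dropped (falls freely faster than 0.7 m/s, some 25 mm) ((contact force between bottle and anything else below 0.02 N and linear speed of bottle above 0.7 m/s) or (contact force between can and anything else below 0.02 N and linear speed of can above 0.7 m/s) or (contact force between aerosol and anything else below 0.02 N and linear speed of aerosol above 0.7 m/s) or (contact force between tin and anything else below 0.02 N and linear speed of tin above 0.7 m/s)).
It also fails if it takes over 144 s, if anything falls off the work surface, if the arm or the gripper's body presses on something with over 40 N, if the wrist force passes 120 N, or if a joint passes its speed limit or range.

## Working session

There is one attempt and no reset: what is moved stays moved. The work goes in short steps, Python scripts to look and compute and a tool call to move; the robot and the scene stay as the last step left them, time stands still between calls to the robot, and variables do not carry over. Pictures are saved under pics/ and viewed, at most 14 in all, crops included, and the job is handed in when it is done.

Besides the shell and the picture viewer there is one more tool, called after "Request:" as a command line: name --argument value ..., lists and objects as JSON in quotes. carry_out: Moves the arm, as the interface text tells. Its arguments: {"type":"object","properties":{"plan":{"type":"array"},"newtons":{"type":"number"}},"required":["plan"]}

```bash
mkdir -p pics; ls
cat > h.py <<'E'
import numpy as np, cv2, pickle
from workcell import ctrl
def ray(c,u,v,z):
    T=np.array(c["cam_to_world"]);d=T[:3,:3]@np.array([(u-c["cx"])/c["fx"],(v-c["cy"])/c["fy"],1.])
    o=T[:3,3];return o+d*(z-o[2])/d[2]
def proj(c,p):
    T=np.linalg.inv(np.array(c["cam_to_world"]));q=T[:3,:3]@np.array(p,float)+T[:3,3]
    return np.array([c["fx"]*q[0]/q[2]+c["cx"],c["fy"]*q[1]/q[2]+c["cy"]])
E
python3 - <<'E'
from h import *
for n in("top","scene"):
    c=ctrl.capture(n);pickle.dump(c,open(n+".pkl","wb"));cv2.imwrite(f"pics/{n}0.png",cv2.resize(c["img"],(800,600),interpolation=cv2.INTER_CUBIC))
    print(n,c["fx"],c["cx"],c["cy"],np.round(c["cam_to_world"],3).tolist())
print(ctrl.sense(),ctrl.pinch_z)
E
```

```text
pics
top 374.70805209414857 260.1923045772289 195.29051436041587 [[-0.015, -0.991, 0.133, 460.495], [-0.999, 0.019, 0.032, -8.612], [-0.034, -0.133, -0.991, 971.56], [0.0, 0.0, 0.0, 1.0]]
scene 370.56698473610714 259.5737875790216 194.3044445400543 [[-0.407, 0.67, -0.621, 1183.957], [0.914, 0.295, -0.28, 261.597], [-0.004, -0.681, -0.732, 748.065], [0.0, 0.0, 0.0, 1.0]]
{'time': 0.1, 'qpos': array([-1.27101502e+00,  2.60612092e-01, -1.39253371e-01,  1.17270629e+00,
       -1.38852737e-05,  1.57080803e+00]), 'qvel': array([ 0.00048562, -0.00306814,  0.00420384, -0.00125157, -0.0019238 ,
        0.00075119]), 'tau': array([ 1.07958662e-03, -4.06508124e+01,  2.54527402e+01,  1.01305908e-02,
        2.44508765e-04,  6.12717216e-06]), 'tool_pos': array([ 154.85049545, -500.99266886,  230.54637742]), 'orientation': array([-8.76721615e-04,  9.88787896e-01,  1.49324170e-01, -1.39432074e-04]), 'ft_force': array([-0.14571117,  0.14981578, -0.1262965 ]), 'ft_torque': array([-0.0423424 , -0.0357331 , -0.00862662]), 'grip_force': 0.0, 'opening': 85.4817594857041} 18.700000000000003
```

View pics/top0.png

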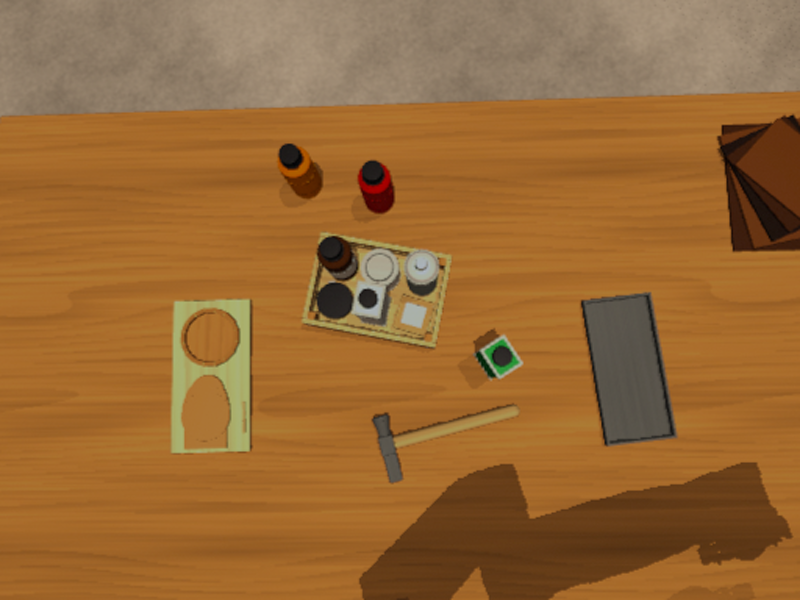

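View pics/scene0.png

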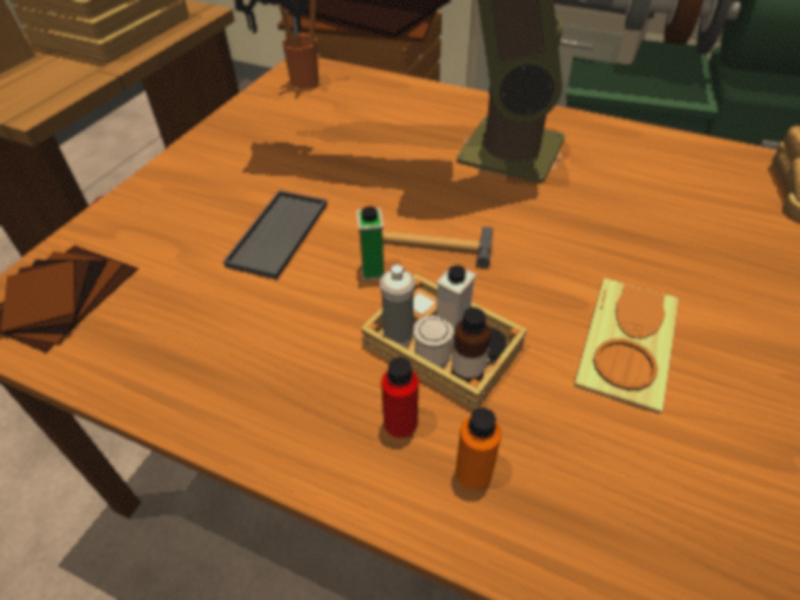

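Top view: the crate is at about (377,290), with the bottle back-left at (335,250), tin at (380,267), aerosol at (422,265), can at (369,300), polish at (335,300) and tack box at (413,315). The tray is at (628,368) and the saucer at (211,337). The look-alikes (orange, red, green) stand outside the crate. I'll crop the crate.

Run:
```python
from h import *
c=pickle.load(open("top.pkl","rb"));im=c["img"]
cv2.imwrite("pics/crop1.png",cv2.resize(im[140:235,185:305],(720,570),interpolation=cv2.INTER_CUBIC))
s=1.5625
P=lambda u,v,z:np.round(ray(c,u/s,v/s,z)[:2],1)
print("crate",[P(u,v,45) for u,v in((320,234),(451,256),(435,347),(303,324))])
print("tray",[P(u,v,16) for u,v in((582,300),(650,293),(675,437),(606,444))])
print("board",[P(u,v,12) for u,v in((174,301),(251,299),(250,452),(172,453))])
print("saucer",P(211,337,20))
```

```text
crate [array([704.9, 160.5]), array([663.6, -51.9]), array([517.5, -23.1]), array([557.8, 187.1])]
tray [array([ 591.9, -264.9]), array([ 601.3, -375.2]), array([ 371.3, -398.2]), array([ 361.7, -290. ])]
board [array([604. , 412.4]), array([604.9, 282. ]), array([355.1, 278.4]), array([354.9, 406. ])]
saucer [541.7 344.8]
```

View pics/crop1.png

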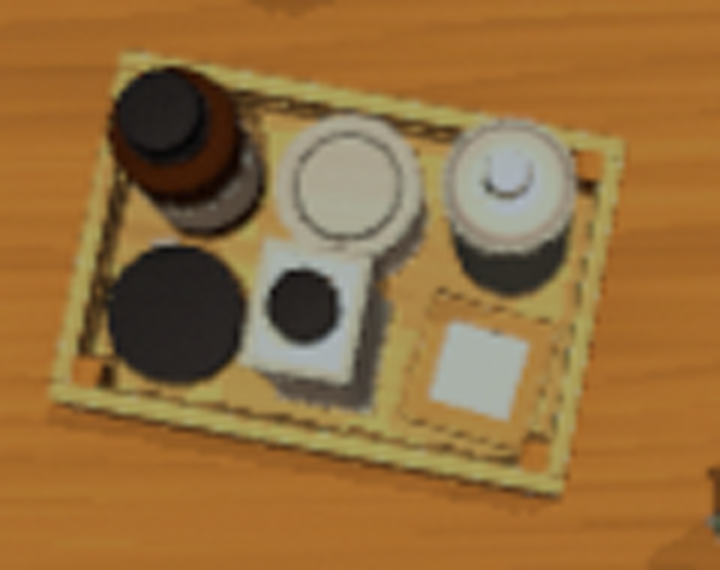

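The crop shows the bottle cap top at (160,112), tin lid at (348,185), aerosol button at (508,172), can cap at (303,306), polish at (176,314) and tack box at about (483,372).

Run:
```python
from h import *
c=pickle.load(open("top.pkl","rb"))
P=lambda x,y,z:ray(c,185+(x+.5)/6-.5,140+(y+.5)/6-.5,z)[:2]
cc=np.array([P(*a,45) for a in((122,55),(620,142),(560,492),(52,398))]);ce=cc.mean(0)
ya=(cc[0]-cc[1]+cc[3]-cc[2]);yaw=np.arctan2(ya[1],ya[0])-np.pi/2
print("crate",ce,"yaw",yaw)
R=np.array([[np.cos(yaw),-np.sin(yaw)],[np.sin(yaw),np.cos(yaw)]])
for n,a in dict(bottle=(160,112,150),tin=(348,187,70),aero=(508,173,162),aerodome=(511,182,133),can=(303,306,148),polish=(176,314,31),tack=(483,372,36)).items():
    p=P(*a);print(n,p.round(1),"in crate",(R.T@(p-ce)).round(1))
k=np.array([P(*a,132) for a in((270,240),(378,255),(350,385),(245,368))]);print("can top",k.round(1).tolist(),k.mean(0))
x=k[0]+k[1]-k[2]-k[3];y=k[0]+k[3]-k[1]-k[2];print(np.hypot(*x)/2,np.hypot(*y)/2,np.arctan2(x[1],x[0]),np.arctan2(y[1],y[0])-np.pi/2)
```

```text
crate [613.22947433  69.23981033] yaw -0.19951559491947357
bottle [657.3 126.6] in crate [31.8 65. ]
tin [643.3  62.4] in crate [30.8 -0.7]
aero [628.6  -3.7] in crate [ 29.5 -68.4]
aerodome [631.1  -4.5] in crate [ 32.2 -68.8]
can [582.9  73.4] in crate [-30.6  -1.9]
polish [597.9 139.2] in crate [-28.9  65.5]
tack [570.1   9.1] in crate [-30.4 -67.5]
can top [[610.9, 87.4], [604.2, 46.4], [554.8, 57.4], [562.0, 97.1]] [582.99352784  72.08102739]
50.1880028466195 40.942985928896796 -0.2078534795633579 -0.16940301775378686
```

Request:
carry_out --newtons 40 --plan '[{"fingers":0,"delta_pos":[0.032,0.033,0.006],"turn":[0,0,0.176]},{"fingers":0,"delta_pos":[0.032,0.033,0.006],"turn":[0,0,0.176]},{"fingers":0,"delta_pos":[0.032,0.033,0.006],"turn":[0,0,0.176]},{"fingers":0,"delta_pos":[0.032,0.033,0.006],"turn":[0,0,0.176]},{"fingers":0,"delta_pos":[0.032,0.033,0.006],"turn":[0,0,0.176]},{"fingers":0,"delta_pos":[0.032,0.033,0.006],"turn":[0,0,0.176]},{"fingers":0,"delta_pos":[0.032,0.033,0.006],"turn":[0,0,0.176]},{"fingers":0,"delta_pos":[0.032,0.033,0.006],"turn":[0,0,0.176]},{"fingers":0,"delta_pos":[0.032,0.033,0.006],"turn":[0,0,0.176]},{"fingers":0,"delta_pos":[0.032,0.033,0.006],"turn":[0,0,0.176]}]'

```text
time: 1.35
tool_pos: [475.7, -170.3, 291.1]
orientation: [-0.0, 0.512, 0.859, -0.0]
ft_force: [0.4, -0.1, -0.4]
opening: 85.6
grip_force: 0.0
```

Request:
carry_out --plan '[{"fingers":0,"delta_pos":[0.031,0.033,0],"turn":[0,0,0.176]},{"fingers":0,"delta_pos":[0.031,0.033,0],"turn":[0,0,0.176]},{"fingers":0,"delta_pos":[0.031,0.033,0],"turn":[0,0,0.176]},{"fingers":0,"delta_pos":[0.031,0.033,0],"turn":[0,0,0.176]},{"fingers":0,"delta_pos":[0.031,0.035,0],"turn":[0,0,0.176]},{"fingers":0,"delta_pos":[0,0,0],"turn":[0,0,0]},{"fingers":0,"delta_pos":[0,0,0],"turn":[0,0,0]}]'

```text
time: 2.22
tool_pos: [629.4, -4.8, 290.6]
orientation: [-0.001, 0.101, 0.995, -0.0]
ft_force: [-0.2, 0.5, 0.3]
opening: 85.2
grip_force: 0.0
```

```bash
cat >> h.py <<'E'
def st():
    s=ctrl.sense();w,x,y,z=s["orientation"]
    a=np.arctan2(y,x) if x or y else 0
    print(round(s["time"],2),"tcp",np.round(s["tool_pos"],1),"yaw",round(((2*a+np.pi/2)%np.pi)-np.pi/2,3),"tilt",np.round([w,z],3),"q",np.round(s["qpos"],2),"F",np.round(s["ft_force"],1),"open",round(s["opening"],1),"grip",round(s["grip_force"],1))
    return s
E
python3 - <<'E'
from h import *
s=st()
c=ctrl.capture("wrist");pickle.dump((s,c),open("w1.pkl","wb"));cv2.imwrite("pics/w1.png",c["img"])
print(np.round(c["mount"],3).tolist(),c["fx"],c["cx"],c["cy"])
E
```

```text
2.23 tcp [629.4  -4.8 290.6] yaw -0.203 tilt [-0.001 -0.   ] q [-0.01  0.44  0.28  1.42 -0.    0.2 ] F [-0.2  0.5  0.3] open 85.2 grip 0.0
[[0.0, -0.948, -0.318, 82.903], [1.0, -0.0, 0.0, -0.203], [-0.0, -0.318, 0.948, -142.984], [0.0, 0.0, 0.0, 1.0]] 342.9223587394262 252.37572237690068 191.85700196604418
```

View pics/w1.png

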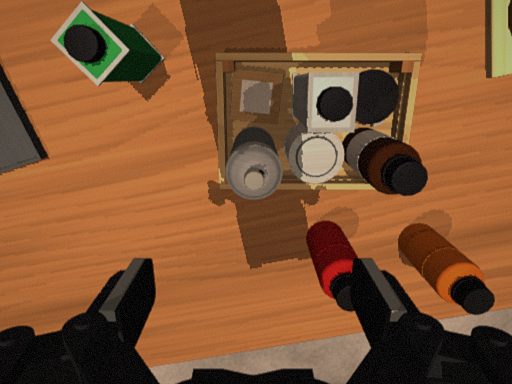

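The wrist view shows the aerosol button at (255,179), can cap at (334,104), bottle cap at (407,175) and tin lid at (320,157). The red cap is at (345,290) and the green cap at (84,43).

```bash
cat >> h.py <<'E'
from scipy.spatial.transform import Rotation as Ro
def wcam(s,c):
    w,x,y,z=s["orientation"];T=np.eye(4);T[:3,:3]=Ro.from_quat([x,y,z,w]).as_matrix();T[:3,3]=s["tool_pos"]
    c["cam_to_world"]=T@np.array(c["mount"]);return c
E
python3 - <<'E'
from h import *
c=wcam(*pickle.load(open("w1.pkl","rb")))
for n,a in dict(bottle=(407,175,150),tin=(320,157,70),aero=(255,179,162),dome=(254,174,133),can=(334,104,148),red=(345,290,142),orange=(472,293,142),green=(84,43,140)).items(): print(n,ray(c,*a)[:2].round(1))
E
```

```text
bottle [652.7 125.5]
tin [642.9  66.7]
aero [626.6  -2.3]
dome [630.1  -3.7]
can [581.5  72.2]
red [762.5  61.3]
orange [791.3 184.5]
green [ 496.3 -113.4]
```

Request:
carry_out --newtons 40 --plan '[{"fingers":0,"delta_pos":[0,0.001,-0.045],"turn":[0,0,0]},{"fingers":0,"delta_pos":[0,0,-0.05],"turn":[0,0,0]},{"fingers":0,"delta_pos":[0,0,-0.05],"turn":[0,0,0]},{"fingers":0,"delta_pos":[0,0,-0.03],"turn":[0,0,0]},{"fingers":0,"delta_pos":[0,0,-0.02],"turn":[0,0,0]},{"fingers":0,"delta_pos":[0,0,0],"turn":[0,0,0]},{"fingers":255,"delta_pos":[0,0,0],"turn":[0,0,0]},{"fingers":255,"delta_pos":[0,0,0],"turn":[0,0,0]},{"fingers":255,"delta_pos":[0,0,0],"turn":[0,0,0]},{"fingers":255,"delta_pos":[0,0,0],"turn":[0,0,0]}]'

```text
time: 3.52
tool_pos: [631.4, -3.9, 98.2]
orientation: [0.002, 0.101, 0.995, -0.0]
ft_force: [-0.4, -2.1, 6.1]
opening: 48.3
grip_force: 42.2
```

Request:
carry_out --plan '[{"fingers":255,"delta_pos":[0,0,0.015],"turn":[0,0,0]},{"fingers":255,"delta_pos":[0,0,0.035],"turn":[0,0,0]},{"fingers":255,"delta_pos":[0,0,0.05],"turn":[0,0,0]},{"fingers":255,"delta_pos":[0,0,0.045],"turn":[0,0,0]},{"fingers":255,"delta_pos":[-0.004,-0.015,0.02],"turn":[0,0,0.02]},{"fingers":255,"delta_pos":[-0.008,-0.032,0],"turn":[0,0,0.04]},{"fingers":255,"delta_pos":[-0.012,-0.046,0],"turn":[0,0,0.05]},{"fingers":255,"delta_pos":[-0.012,-0.048,0],"turn":[0,0,0.05]},{"fingers":255,"delta_pos":[-0.012,-0.048,0],"turn":[0,0,0.05]},{"fingers":255,"delta_pos":[-0.012,-0.048,0],"turn":[0,0,0.05]}]'

```text
time: 4.78
tool_pos: [569.2, -241.6, 261.6]
orientation: [-0.0, -0.03, 1.0, 0.0]
ft_force: [0.5, -0.4, -2.5]
opening: 48.9
grip_force: 42.2
```

Request:
carry_out --plan '[{"fingers":255,"delta_pos":[-0.012,-0.046,0],"turn":[0,0,0.047]},{"fingers":255,"delta_pos":[-0.008,-0.028,0],"turn":[0,0,0]},{"fingers":255,"delta_pos":[0,-0.01,-0.02],"turn":[0,0,0]},{"fingers":255,"delta_pos":[0,0,-0.04],"turn":[0,0,0]},{"fingers":255,"delta_pos":[0,0,-0.04],"turn":[0,0,0]},{"fingers":255,"delta_pos":[0,0,-0.03],"turn":[0,0,0]},{"fingers":255,"delta_pos":[0,0,-0.02],"turn":[0,0,0]},{"fingers":255,"delta_pos":[0,0,0],"turn":[0,0,0]}]'

```text
time: 5.78
tool_pos: [548.3, -323.4, 109.5]
orientation: [-0.002, -0.053, 0.999, 0.002]
ft_force: [-0.3, 0.3, -2.9]
opening: 49.0
grip_force: 42.3
```

Run:
```python
from h import *
s=st();c=ctrl.capture("scene");cv2.imwrite("pics/s2.png",c["img"])
```

```text
5.78 tcp [ 548.3 -323.4  109.5] yaw 0.105 tilt [-0.002  0.002] q [-0.53  0.52 -0.06  1.    0.   -0.64] F [-0.3  0.3 -2.9] open 49.0 grip 42.3
```

View pics/s2.png

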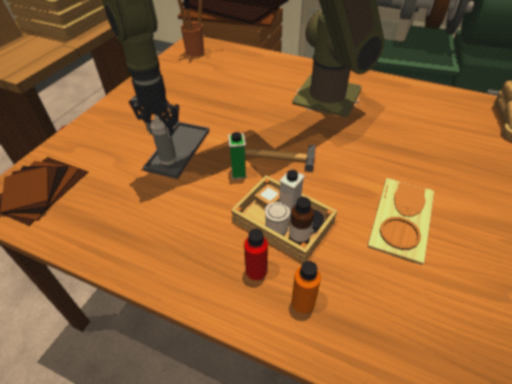

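The aerosol is held upright over the far end of the tray at about (165,140).

Request:
carry_out --plan '[{"fingers":255,"delta_pos":[0,0,-0.01],"turn":[0,0,0]},{"fingers":255,"delta_pos":[0,0,-0.006],"turn":[0,0,0]},{"fingers":255,"delta_pos":[0,0,-0.003],"turn":[0,0,0]},{"fingers":255,"delta_pos":[0,0,0],"turn":[0,0,0]},{"fingers":255,"delta_pos":[0,0,0],"turn":[0,0,0]}]'

```text
time: 6.45
tool_pos: [550.3, -324.6, 94.2]
orientation: [0.001, -0.053, 0.999, -0.0]
ft_force: [-2.7, 0.4, 6.3]
opening: 49.0
grip_force: 43.0
```

Request:
carry_out --plan '[{"fingers":0,"delta_pos":[0,0,0],"turn":[0,0,0]},{"fingers":0,"delta_pos":[0,0,0],"turn":[0,0,0]},{"fingers":0,"delta_pos":[0,0,0],"turn":[0,0,0]},{"fingers":0,"delta_pos":[0,0,0.02],"turn":[0,0,0]},{"fingers":0,"delta_pos":[0,0,0.05],"turn":[0,0,0]},{"fingers":0,"delta_pos":[0,0,0.05],"turn":[0,0,0]},{"fingers":0,"delta_pos":[0,0.015,0.05],"turn":[0,0,0]},{"fingers":0,"delta_pos":[0.004,0.05,0],"turn":[0,0,-0.047]},{"fingers":0,"delta_pos":[0.004,0.06,0],"turn":[0,0,-0.05]},{"fingers":0,"delta_pos":[0.004,0.06,0],"turn":[0,0,-0.05]}]'

```text
time: 7.7
tool_pos: [562.1, -138.2, 262.4]
orientation: [0.0, 0.022, 1.0, -0.0]
ft_force: [1.2, 0.3, 0.0]
opening: 85.7
grip_force: 0.0
```

Request:
carry_out --plan '[{"fingers":0,"delta_pos":[0.005,0.06,0],"turn":[0,0,-0.05]},{"fingers":0,"delta_pos":[0.005,0.06,0],"turn":[0,0,-0.05]},{"fingers":0,"delta_pos":[0.005,0.055,0],"turn":[0,0,-0.05]},{"fingers":0,"delta_pos":[0.004,0.037,-0.02],"turn":[0,0,-0.01]},{"fingers":0,"delta_pos":[0,0,0],"turn":[0,0,0]},{"fingers":0,"delta_pos":[0,0,0],"turn":[0,0,0]}]'

```text
time: 8.45
tool_pos: [581.0, 72.0, 242.3]
orientation: [-0.0, 0.101, 0.995, -0.0]
ft_force: [-0.4, -0.4, 0.2]
opening: 85.1
grip_force: 0.0
```

Run:
```python
from h import *
s=st();c=ctrl.capture("top");cv2.imwrite("pics/t2.png",c["img"])
```

```text
8.45 tcp [581.   72.  242.3] yaw -0.202 tilt [-0. -0.] q [ 0.12  0.36  0.04  1.25 -0.    0.33] F [-0.4 -0.4  0.2] open 85.1 grip 0.0
```

View pics/t2.png

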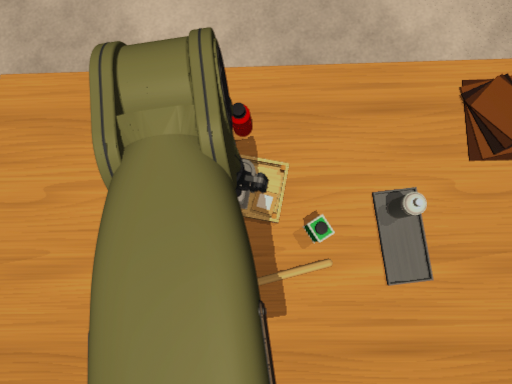

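The aerosol stands upright at the far end of the tray (412,203). Next, the can.

Request:
carry_out --plan '[{"fingers":0,"delta_pos":[0.001,0.001,-0.045],"turn":[0,0,0]},{"fingers":0,"delta_pos":[0,0,-0.045],"turn":[0,0,0]},{"fingers":0,"delta_pos":[0,0,-0.04],"turn":[0,0,0]},{"fingers":0,"delta_pos":[0,0,-0.028],"turn":[0,0,0]},{"fingers":0,"delta_pos":[0,0,0],"turn":[0,0,0]},{"fingers":255,"delta_pos":[0,0,0],"turn":[0,0,0]},{"fingers":255,"delta_pos":[0,0,0],"turn":[0,0,0]},{"fingers":255,"delta_pos":[0,0,0],"turn":[0,0,0]},{"fingers":255,"delta_pos":[0,0,0],"turn":[0,0,0]},{"fingers":255,"delta_pos":[0,0,0],"turn":[0,0,0]}]'

```text
time: 9.75
tool_pos: [583.5, 73.6, 86.0]
orientation: [0.002, 0.101, 0.995, 0.0]
ft_force: [0.1, -0.9, 5.5]
opening: 39.6
grip_force: 41.4
```

Request:
carry_out --plan '[{"fingers":255,"delta_pos":[0,0,0.015],"turn":[0,0,0]},{"fingers":255,"delta_pos":[0,0,0.035],"turn":[0,0,0]},{"fingers":255,"delta_pos":[0,0,0.05],"turn":[0,0,0]},{"fingers":255,"delta_pos":[0,0,0.045],"turn":[0,0,0]},{"fingers":255,"delta_pos":[-0.004,-0.015,0.02],"turn":[0,0,0.017]},{"fingers":255,"delta_pos":[-0.008,-0.032,0],"turn":[0,0,0.04]},{"fingers":255,"delta_pos":[-0.012,-0.046,0],"turn":[0,0,0.05]},{"fingers":255,"delta_pos":[-0.013,-0.05,0],"turn":[0,0,0.05]},{"fingers":255,"delta_pos":[-0.013,-0.052,0],"turn":[0,0,0.05]},{"fingers":255,"delta_pos":[-0.013,-0.052,0],"turn":[0,0,0.05]}]'

```text
time: 11.0
tool_pos: [517.9, -174.8, 249.5]
orientation: [-0.0, -0.029, 1.0, 0.0]
ft_force: [1.3, -0.2, -3.1]
opening: 39.6
grip_force: 41.1
```

Request:
carry_out --plan '[{"fingers":255,"delta_pos":[-0.013,-0.052,0],"turn":[0,0,0.05]},{"fingers":255,"delta_pos":[-0.013,-0.05,0],"turn":[0,0,0]},{"fingers":255,"delta_pos":[-0.01,-0.036,0],"turn":[0,0,0]},{"fingers":255,"delta_pos":[-0.003,-0.02,-0.02],"turn":[0,0,0]},{"fingers":255,"delta_pos":[0,0,-0.04],"turn":[0,0,0]},{"fingers":255,"delta_pos":[0,0,-0.04],"turn":[0,0,0]},{"fingers":255,"delta_pos":[0,0,-0.03],"turn":[0,0,0]},{"fingers":255,"delta_pos":[0,0,-0.02],"turn":[0,0,0]},{"fingers":255,"delta_pos":[0,0,0],"turn":[0,0,0]}]'

```text
time: 12.12
tool_pos: [478.2, -330.2, 97.6]
orientation: [-0.002, -0.053, 0.999, 0.002]
ft_force: [-0.9, 0.5, -2.8]
opening: 39.6
grip_force: 41.1
```

Request:
carry_out --plan '[{"fingers":255,"delta_pos":[0,0,-0.01],"turn":[0,0,0]},{"fingers":255,"delta_pos":[0,0,-0.006],"turn":[0,0,0]},{"fingers":255,"delta_pos":[0,0,-0.003],"turn":[0,0,0]},{"fingers":255,"delta_pos":[0,0,0],"turn":[0,0,0]},{"fingers":255,"delta_pos":[0,0,0],"turn":[0,0,0]}]'

```text
time: 12.75
tool_pos: [480.2, -331.7, 82.1]
orientation: [0.001, -0.053, 0.999, -0.0]
ft_force: [-2.2, 1.9, 5.4]
opening: 39.8
grip_force: 42.2
```

Request:
carry_out --plan '[{"fingers":0,"delta_pos":[0,0,0],"turn":[0,0,0]},{"fingers":0,"delta_pos":[0,0,0],"turn":[0,0,0]},{"fingers":0,"delta_pos":[0,0,0],"turn":[0,0,0]},{"fingers":0,"delta_pos":[0,0,0.02],"turn":[0,0,0]},{"fingers":0,"delta_pos":[0,0,0.05],"turn":[0,0,0]},{"fingers":0,"delta_pos":[0,0,0.05],"turn":[0,0,0]},{"fingers":0,"delta_pos":[0.005,0.015,0.05],"turn":[0,0,0]},{"fingers":0,"delta_pos":[0.02,0.05,0],"turn":[0,0,-0.047]},{"fingers":0,"delta_pos":[0.021,0.055,0],"turn":[0,0,-0.05]},{"fingers":0,"delta_pos":[0.021,0.055,0],"turn":[0,0,-0.05]}]'

```text
time: 14.0
tool_pos: [547.7, -155.2, 250.5]
orientation: [0.0, 0.022, 1.0, -0.0]
ft_force: [1.5, -0.7, -0.3]
opening: 85.3
grip_force: 0.0
```

Request:
carry_out --plan '[{"fingers":0,"delta_pos":[0.021,0.055,0],"turn":[0,0,-0.05]},{"fingers":0,"delta_pos":[0.021,0.055,0],"turn":[0,0,-0.05]},{"fingers":0,"delta_pos":[0.021,0.055,0],"turn":[0,0,-0.05]},{"fingers":0,"delta_pos":[0.021,0.055,0],"turn":[0,0,-0.01]},{"fingers":0,"delta_pos":[0.02,0.05,0],"turn":[0,0,0]},{"fingers":0,"delta_pos":[0.004,0.012,0],"turn":[0,0,0]},{"fingers":0,"delta_pos":[0,0,0],"turn":[0,0,0]},{"fingers":0,"delta_pos":[0,0,0],"turn":[0,0,0]}]'

```text
time: 15.0
tool_pos: [654.6, 123.9, 250.4]
orientation: [-0.0, 0.101, 0.995, -0.0]
ft_force: [-1.5, 0.3, -0.6]
opening: 85.4
grip_force: 0.0
```

Run:
```python
from h import *
s=st();c=ctrl.capture("scene");cv2.imwrite("pics/s3.png",c["img"][100:300,100:400])
c=ctrl.capture("wrist");pickle.dump((s,c),open("w2.pkl","wb"));cv2.imwrite("pics/w2.png",c["img"])
```

```text
15.0 tcp [654.6 123.9 250.4] yaw -0.203 tilt [-0. -0.] q [ 0.19  0.51  0.3   1.36 -0.    0.39] F [-1.5  0.3 -0.6] open 85.4 grip 0.0
```

View pics/w2.png

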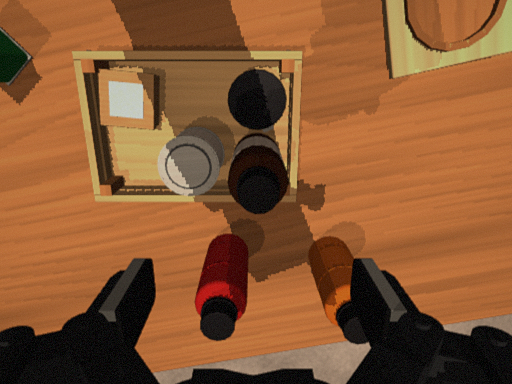

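Bottle cap at (258,190), almost centred between the fingers; tin at (190,166), and polish and tack box untouched. I'll grasp the bottle.

Request:
carry_out --plan '[{"fingers":0,"delta_pos":[0,0.001,-0.045],"turn":[0,0,0]},{"fingers":0,"delta_pos":[0,0.001,-0.05],"turn":[0,0,0]},{"fingers":0,"delta_pos":[0,0,-0.04],"turn":[0,0,0]},{"fingers":0,"delta_pos":[0,0,-0.03],"turn":[0,0,0]},{"fingers":0,"delta_pos":[0,0,0],"turn":[0,0,0]},{"fingers":255,"delta_pos":[0,0,0],"turn":[0,0,0]},{"fingers":255,"delta_pos":[0,0,0],"turn":[0,0,0]},{"fingers":255,"delta_pos":[0,0,0],"turn":[0,0,0]},{"fingers":255,"delta_pos":[0,0,0],"turn":[0,0,0]},{"fingers":255,"delta_pos":[0,0,0],"turn":[0,0,0]}]'

```text
time: 16.35
tool_pos: [656.9, 127.7, 87.8]
orientation: [0.002, 0.101, 0.995, 0.0]
ft_force: [0.3, -0.2, 5.3]
opening: 50.5
grip_force: 42.7
```

Request:
carry_out --plan '[{"fingers":255,"delta_pos":[0,0,0.015],"turn":[0,0,0]},{"fingers":255,"delta_pos":[0,0,0.035],"turn":[0,0,0]},{"fingers":255,"delta_pos":[0,0,0.05],"turn":[0,0,0]},{"fingers":255,"delta_pos":[0,0,0.045],"turn":[0,0,0]},{"fingers":255,"delta_pos":[-0.008,-0.015,0.02],"turn":[0,0,0.017]},{"fingers":255,"delta_pos":[-0.016,-0.03,0],"turn":[0,0,0.04]},{"fingers":255,"delta_pos":[-0.023,-0.044,0],"turn":[0,0,0.05]},{"fingers":255,"delta_pos":[-0.026,-0.05,0],"turn":[0,0,0.05]},{"fingers":255,"delta_pos":[-0.026,-0.05,0],"turn":[0,0,0.05]},{"fingers":255,"delta_pos":[-0.026,-0.05,0],"turn":[0,0,0.05]}]'

```text
time: 17.6
tool_pos: [527.1, -113.5, 249.2]
orientation: [-0.001, -0.029, 1.0, 0.0]
ft_force: [0.7, -0.9, -2.0]
opening: 50.5
grip_force: 42.3
```

Request:
carry_out --plan '[{"fingers":255,"delta_pos":[-0.026,-0.05,0],"turn":[0,0,0.05]},{"fingers":255,"delta_pos":[-0.026,-0.05,0],"turn":[0,0,0]},{"fingers":255,"delta_pos":[-0.026,-0.05,0],"turn":[0,0,0]},{"fingers":255,"delta_pos":[-0.023,-0.041,0],"turn":[0,0,0]},{"fingers":255,"delta_pos":[-0.014,-0.025,0],"turn":[0,0,0]},{"fingers":255,"delta_pos":[-0.005,-0.009,-0.02],"turn":[0,0,0]},{"fingers":255,"delta_pos":[0,0,-0.045],"turn":[0,0,0]},{"fingers":255,"delta_pos":[0,0,-0.045],"turn":[0,0,0]},{"fingers":255,"delta_pos":[0,0,-0.03],"turn":[0,0,0]},{"fingers":255,"delta_pos":[0,0,-0.01],"turn":[0,0,0]}]'

```text
time: 18.85
tool_pos: [406.8, -334.9, 97.6]
orientation: [-0.003, -0.052, 0.999, 0.002]
ft_force: [0.3, -0.3, -2.5]
opening: 50.7
grip_force: 42.4
```

Request:
carry_out --plan '[{"fingers":255,"delta_pos":[0,0,-0.01],"turn":[0,0,0]},{"fingers":255,"delta_pos":[0,0,-0.006],"turn":[0,0,0]},{"fingers":255,"delta_pos":[0,0,-0.003],"turn":[0,0,0]},{"fingers":255,"delta_pos":[0,0,0],"turn":[0,0,0]},{"fingers":255,"delta_pos":[0,0,0],"turn":[0,0,0]}]'

```text
time: 19.48
tool_pos: [410.7, -337.0, 83.8]
orientation: [0.001, -0.053, 0.999, -0.001]
ft_force: [-2.7, 2.1, 9.2]
opening: 50.5
grip_force: 43.7
```

Request:
carry_out --plan '[{"fingers":0,"delta_pos":[0,0,0],"turn":[0,0,0]},{"fingers":0,"delta_pos":[0,0,0],"turn":[0,0,0]},{"fingers":0,"delta_pos":[0,0,0],"turn":[0,0,0]},{"fingers":0,"delta_pos":[0,0,0.02],"turn":[0,0,0]},{"fingers":0,"delta_pos":[0,0,0.05],"turn":[0,0,0]},{"fingers":0,"delta_pos":[0,0,0.05],"turn":[0,0,0]},{"fingers":0,"delta_pos":[0.008,0.013,0.05],"turn":[0,0,0]},{"fingers":0,"delta_pos":[0.02,0.037,0],"turn":[0,0,-0.047]},{"fingers":0,"delta_pos":[0.027,0.047,0],"turn":[0,0,-0.05]},{"fingers":0,"delta_pos":[0.028,0.048,0],"turn":[0,0,-0.05]}]'

```text
time: 20.72
tool_pos: [493.8, -190.5, 251.5]
orientation: [0.0, 0.022, 1.0, -0.0]
ft_force: [0.8, -0.3, 0.1]
opening: 85.8
grip_force: 0.0
```

Request:
carry_out --plan '[{"fingers":0,"delta_pos":[0.028,0.048,0],"turn":[0,0,-0.05]},{"fingers":0,"delta_pos":[0.028,0.048,0],"turn":[0,0,-0.05]},{"fingers":0,"delta_pos":[0.028,0.048,0],"turn":[0,0,-0.05]},{"fingers":0,"delta_pos":[0.028,0.048,0],"turn":[0,0,-0.01]},{"fingers":0,"delta_pos":[0.025,0.043,-0.02],"turn":[0,0,0]},{"fingers":0,"delta_pos":[0.013,0.022,-0.05],"turn":[0,0,0]},{"fingers":0,"delta_pos":[0,0,0],"turn":[0,0,0]},{"fingers":0,"delta_pos":[0,0,0],"turn":[0,0,0]}]'

```text
time: 21.72
tool_pos: [642.9, 64.9, 181.9]
orientation: [-0.0, 0.101, 0.995, -0.0]
ft_force: [-0.4, -1.1, 0.7]
opening: 85.2
grip_force: 0.0
```

Run:
```python
from h import *
s=st();a=ctrl.capture("top")["img"];c=ctrl.capture("wrist")
pickle.dump((s,c),open("w3.pkl","wb"));b=c["img"]
cv2.imwrite("pics/m3.png",np.hstack([a[150:350,352:472],b[:200,100:412]]))
```

```text
21.73 tcp [642.9  64.9 181.9] yaw -0.202 tilt [-0. -0.] q [ 0.1   0.49  0.09  1.17 -0.    0.3 ] F [-0.4 -1.1  0.7] open 85.2 grip 0.0
```

View pics/m3.png

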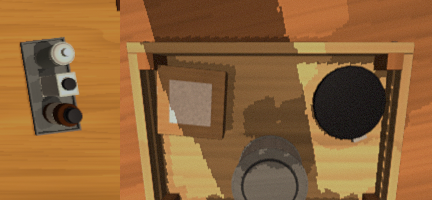

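All three stand in the tray, the tin is centred between the fingers at wrist (250,187), and polish and tack box are in place. I'll grasp the tin.

Request:
carry_out --plan '[{"fingers":0,"delta_pos":[0,0,-0.04],"turn":[0,0,0]},{"fingers":0,"delta_pos":[0,0,-0.05],"turn":[0,0,0]},{"fingers":0,"delta_pos":[0,0,-0.04],"turn":[0,0,0]},{"fingers":0,"delta_pos":[0,0,-0.028],"turn":[0,0,0]},{"fingers":0,"delta_pos":[0,0,0],"turn":[0,0,0]},{"fingers":255,"delta_pos":[0,0,0],"turn":[0,0,0]},{"fingers":255,"delta_pos":[0,0,0],"turn":[0,0,0]},{"fingers":255,"delta_pos":[0,0,0],"turn":[0,0,0]},{"fingers":255,"delta_pos":[0,0,0],"turn":[0,0,0]},{"fingers":255,"delta_pos":[0,0,0],"turn":[0,0,0]}]'

```text
time: 23.08
tool_pos: [645.2, 65.1, 26.2]
orientation: [0.003, 0.101, 0.995, 0.0]
ft_force: [0.3, -1.0, 7.1]
opening: 57.0
grip_force: 43.3
```

Request:
carry_out --plan '[{"fingers":255,"delta_pos":[0,0,0.015],"turn":[0,0,0]},{"fingers":255,"delta_pos":[0,0,0.035],"turn":[0,0,0]},{"fingers":255,"delta_pos":[0,0,0.04],"turn":[0,0,0]},{"fingers":255,"delta_pos":[-0.004,0.01,0.02],"turn":[0,0,0]},{"fingers":255,"delta_pos":[-0.01,0.028,0],"turn":[0,0,0]},{"fingers":255,"delta_pos":[-0.015,0.04,0],"turn":[0,0,0]},{"fingers":255,"delta_pos":[-0.017,0.047,0],"turn":[0,0,0]},{"fingers":255,"delta_pos":[-0.017,0.047,0],"turn":[0,0,0]},{"fingers":255,"delta_pos":[-0.017,0.047,0],"turn":[0,0,0]},{"fingers":255,"delta_pos":[-0.013,0.036,0],"turn":[0,0,0]}]'

```text
time: 24.32
tool_pos: [549.0, 322.6, 134.3]
orientation: [0.0, 0.1, 0.995, 0.0]
ft_force: [0.1, 0.2, -2.5]
opening: 57.6
grip_force: 43.2
```

Request:
carry_out --plan '[{"fingers":255,"delta_pos":[-0.007,0.018,0],"turn":[0,0,0]},{"fingers":255,"delta_pos":[-0.002,0.007,-0.015],"turn":[0,0,0]},{"fingers":255,"delta_pos":[0,0,-0.03],"turn":[0,0,0]},{"fingers":255,"delta_pos":[0,0,-0.02],"turn":[0,0,0]},{"fingers":255,"delta_pos":[0,0,-0.01],"turn":[0,0,0]},{"fingers":255,"delta_pos":[0,0,0],"turn":[0,0,0]},{"fingers":255,"delta_pos":[0,0,0],"turn":[0,0,0]}]'

```text
time: 25.2
tool_pos: [541.9, 345.4, 59.1]
orientation: [0.001, 0.101, 0.995, 0.0]
ft_force: [0.7, 0.2, -2.3]
opening: 57.3
grip_force: 43.2
```

Run:
```python
from h import *
s=st();c=ctrl.capture("wrist");pickle.dump((s,c),open("w4.pkl","wb"))
cv2.imwrite("pics/w4.png",c["img"])
```

```text
25.2 tcp [541.9 345.4  59.1] yaw -0.202 tilt [0.001 0.   ] q [ 0.57  0.57 -0.12  0.89 -0.    0.77] F [ 0.7  0.2 -2.3] open 57.3 grip 43.2
```

View pics/w4.png

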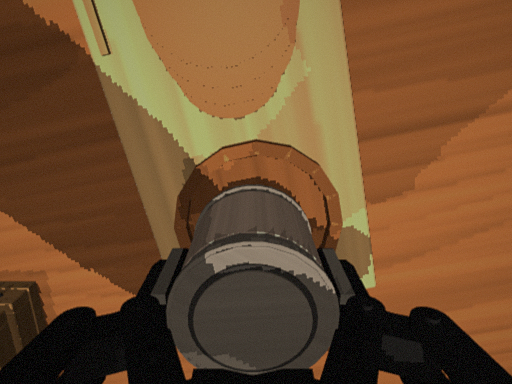

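The tin lid is at (252,318) and the saucer rim spans columns 176–342 with its near edge at row 140. I'll check both against the model.

Run:
```python
from h import *
c=wcam(*pickle.load(open("w4.pkl","rb")))
print("lid",ray(c,252,317,105))
a=np.linspace(0,2*np.pi,72)
for X in((541.7,344.7),):
    q=np.array([proj(c,(X[0]+48*np.cos(t),X[1]+48*np.sin(t),20)) for t in a]);print(q.min(0),q.max(0))
    q=np.array([proj(c,(X[0]+30*np.cos(t),X[1]+30*np.sin(t),105)) for t in a]);print(q.min(0),q.max(0))
```

```text
lid [536.41015533 346.12905543 105.        ]
[168.43277236 145.46219727] [334.35467345 297.67087165]
[163.82638141 252.75445721] [338.13267001 395.99555302]
```

Request:
carry_out --plan '[{"fingers":255,"delta_pos":[0.001,0.003,-0.012],"turn":[0,0,0]},{"fingers":255,"delta_pos":[0,0,-0.01],"turn":[0,0,0]},{"fingers":255,"delta_pos":[0,0,-0.006],"turn":[0,0,0]},{"fingers":255,"delta_pos":[0,0,-0.003],"turn":[0,0,0]},{"fingers":255,"delta_pos":[0,0,0],"turn":[0,0,0]},{"fingers":255,"delta_pos":[0,0,0],"turn":[0,0,0]}]'

```text
time: 26.0
tool_pos: [541.2, 348.1, 30.2]
orientation: [-0.0, 0.101, 0.995, 0.0]
ft_force: [-5.8, -2.8, 18.2]
opening: 57.6
grip_force: 44.6
```

Request:
carry_out --plan '[{"fingers":0,"delta_pos":[0,0,0],"turn":[0,0,0]},{"fingers":0,"delta_pos":[0,0,0],"turn":[0,0,0]},{"fingers":0,"delta_pos":[0,0,0],"turn":[0,0,0]},{"fingers":0,"delta_pos":[0,0,0.02],"turn":[0,0,0]},{"fingers":0,"delta_pos":[0,0,0.05],"turn":[0,0,0]},{"fingers":0,"delta_pos":[0,0,0.05],"turn":[0,0,0]},{"fingers":0,"delta_pos":[0,0,0.05],"turn":[0,0,0]},{"fingers":0,"delta_pos":[0,0,0.05],"turn":[0,0,0]},{"fingers":0,"delta_pos":[0,0,0],"turn":[0,0,0]}]'

```text
time: 27.12
tool_pos: [544.5, 349.9, 252.2]
orientation: [0.004, 0.101, 0.995, 0.003]
ft_force: [0.1, -0.6, -0.5]
opening: 85.3
grip_force: 0.0
```

Run:
```python
from h import *
s=st();c=ctrl.capture("wrist");pickle.dump((s,c),open("w5.pkl","wb"))
cv2.imwrite("pics/w5.png",c["img"][80:280,120:400].repeat(2,0).repeat(2,1))
```

```text
27.12 tcp [544.5 349.9 252.2] yaw -0.202 tilt [0.004 0.003] q [ 0.57  0.46  0.23  1.32 -0.    0.77] F [ 0.1 -0.6 -0.5] open 85.3 grip 0.0
```

View pics/w5.png

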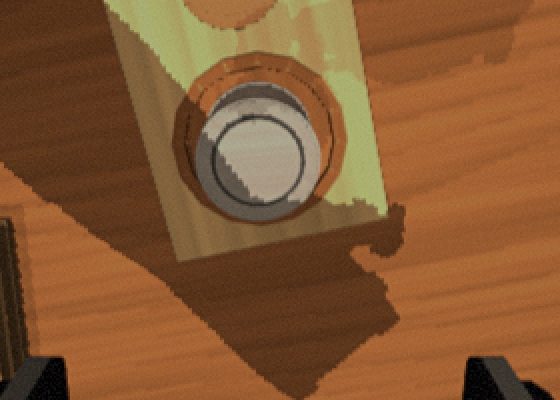

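Tin lid at crop (259,160); saucer rim spans columns 174–346 and rows 51–223. I'll compute the offset.

Run:
```python
from h import *
c=wcam(*pickle.load(open("w5.pkl","rb")))
P=lambda x,y,z:ray(c,120+x/2-.25,80+y/2-.25,z)
print(P(259,160,74),P(260,137,20), P(174,137,20)-P(346,137,20), P(260,51,20)-P(260,223,20))
```

```text
[537.73866865 349.26169824  74.        ] [537.83171049 349.69458236  20.        ] [-19.2036928  -93.20450482   0.        ] [-94.55467043  19.59271013   0.        ]
```

The tin is centred in the saucer within 1 mm. Now back to the tray for the bottle.

Request:
carry_out --plan '[{"fingers":0,"delta_pos":[-0.007,-0.037,0],"turn":[0,0,0.021]},{"fingers":0,"delta_pos":[-0.01,-0.054,0],"turn":[0,0,0.026]},{"fingers":0,"delta_pos":[-0.01,-0.054,0],"turn":[0,0,0.026]},{"fingers":0,"delta_pos":[-0.01,-0.054,0],"turn":[0,0,0.026]},{"fingers":0,"delta_pos":[-0.01,-0.054,0],"turn":[0,0,0.026]},{"fingers":0,"delta_pos":[-0.01,-0.054,0],"turn":[0,0,0.026]},{"fingers":0,"delta_pos":[-0.01,-0.054,0],"turn":[0,0,0.026]},{"fingers":0,"delta_pos":[-0.01,-0.054,0],"turn":[0,0,0.026]},{"fingers":0,"delta_pos":[-0.01,-0.054,0],"turn":[0,0,0.026]},{"fingers":0,"delta_pos":[-0.01,-0.054,0],"turn":[0,0,0.026]}]'

```text
time: 28.42
tool_pos: [443.5, -175.9, 245.4]
orientation: [-0.001, -0.027, 1.0, 0.001]
ft_force: [1.2, -0.3, -0.4]
opening: 85.4
grip_force: 0.0
```

Request:
carry_out --plan '[{"fingers":0,"delta_pos":[-0.01,-0.054,0],"turn":[0,0,0.026]},{"fingers":0,"delta_pos":[-0.01,-0.054,0],"turn":[0,0,0.026]},{"fingers":0,"delta_pos":[-0.015,-0.054,0],"turn":[0,0,0]},{"fingers":0,"delta_pos":[0,0,-0.03],"turn":[0,0,0]},{"fingers":0,"delta_pos":[0,0,0],"turn":[0,0,0]},{"fingers":0,"delta_pos":[0,0,0],"turn":[0,0,0]}]'

```text
time: 29.18
tool_pos: [409.8, -335.8, 216.8]
orientation: [-0.001, -0.053, 0.999, 0.001]
ft_force: [-0.4, 0.0, 0.9]
opening: 85.1
grip_force: 0.0
```

Request:
carry_out --plan '[{"fingers":0,"delta_pos":[0,-0.001,-0.04],"turn":[0,0,0]},{"fingers":0,"delta_pos":[0,0,-0.045],"turn":[0,0,0]},{"fingers":0,"delta_pos":[0,0,-0.03],"turn":[0,0,0]},{"fingers":0,"delta_pos":[0,0,-0.02],"turn":[0,0,0]},{"fingers":0,"delta_pos":[0,0,0],"turn":[0,0,0]},{"fingers":255,"delta_pos":[0,0,0],"turn":[0,0,0]},{"fingers":255,"delta_pos":[0,0,0],"turn":[0,0,0]},{"fingers":255,"delta_pos":[0,0,0],"turn":[0,0,0]},{"fingers":255,"delta_pos":[0,0,0],"turn":[0,0,0]},{"fingers":255,"delta_pos":[0,0,0],"turn":[0,0,0]}]'

```text
time: 30.42
tool_pos: [411.1, -338.0, 84.0]
orientation: [0.001, -0.053, 0.999, -0.001]
ft_force: [-0.1, 2.2, 6.7]
opening: 50.7
grip_force: 41.4
```

Request:
carry_out --plan '[{"fingers":255,"delta_pos":[0,0,0.015],"turn":[0,0,0]},{"fingers":255,"delta_pos":[0,0,0.035],"turn":[0,0,0]},{"fingers":255,"delta_pos":[0,0,0.05],"turn":[0,0,0]},{"fingers":255,"delta_pos":[0,0,0.045],"turn":[0,0,0]},{"fingers":255,"delta_pos":[0.008,0.015,0.02],"turn":[0,0,-0.017]},{"fingers":255,"delta_pos":[0.016,0.03,0],"turn":[0,0,-0.04]},{"fingers":255,"delta_pos":[0.023,0.044,0],"turn":[0,0,-0.05]},{"fingers":255,"delta_pos":[0.026,0.05,0],"turn":[0,0,-0.05]},{"fingers":255,"delta_pos":[0.026,0.05,0],"turn":[0,0,-0.05]},{"fingers":255,"delta_pos":[0.026,0.05,0],"turn":[0,0,-0.05]}]'

```text
time: 31.68
tool_pos: [535.4, -97.1, 248.2]
orientation: [0.0, 0.077, 0.997, -0.0]
ft_force: [-0.5, -0.4, -2.0]
opening: 51.0
grip_force: 42.6
```

Request:
carry_out --plan '[{"fingers":255,"delta_pos":[0.026,0.05,0],"turn":[0,0,-0.05]},{"fingers":255,"delta_pos":[0.026,0.05,0],"turn":[0,0,0]},{"fingers":255,"delta_pos":[0.026,0.05,0],"turn":[0,0,0]},{"fingers":255,"delta_pos":[0.023,0.041,0],"turn":[0,0,0]},{"fingers":255,"delta_pos":[0.014,0.025,0],"turn":[0,0,0]},{"fingers":255,"delta_pos":[0.005,0.01,0],"turn":[0,0,0]},{"fingers":255,"delta_pos":[0,0,-0.025],"turn":[0,0,0]},{"fingers":255,"delta_pos":[0,0,-0.035],"turn":[0,0,0]},{"fingers":255,"delta_pos":[0,0,0],"turn":[0,0,0]},{"fingers":255,"delta_pos":[0,0,0],"turn":[0,0,0]}]'

```text
time: 32.92
tool_pos: [655.3, 126.8, 188.8]
orientation: [0.001, 0.101, 0.995, 0.0]
ft_force: [1.5, 0.6, -1.7]
opening: 50.6
grip_force: 42.7
```

Request:
carry_out --plan '[{"fingers":255,"delta_pos":[0,0,-0.03],"turn":[0,0,0]},{"fingers":255,"delta_pos":[0,0,-0.03],"turn":[0,0,0]},{"fingers":255,"delta_pos":[0,0,-0.02],"turn":[0,0,0]},{"fingers":255,"delta_pos":[0,0,-0.012],"turn":[0,0,0]},{"fingers":255,"delta_pos":[0,0,-0.006],"turn":[0,0,0]},{"fingers":255,"delta_pos":[0,0,-0.003],"turn":[0,0,0]},{"fingers":255,"delta_pos":[0,0,0],"turn":[0,0,0]},{"fingers":255,"delta_pos":[0,0,0],"turn":[0,0,0]}]'

```text
time: 33.92
tool_pos: [656.2, 127.5, 88.1]
orientation: [0.002, 0.101, 0.995, 0.0]
ft_force: [-1.2, -0.2, 5.4]
opening: 50.0
grip_force: 43.4
```

Request:
carry_out --plan '[{"fingers":0,"delta_pos":[0,0,0],"turn":[0,0,0]},{"fingers":0,"delta_pos":[0,0,0],"turn":[0,0,0]},{"fingers":0,"delta_pos":[0,0,0],"turn":[0,0,0]},{"fingers":0,"delta_pos":[0,0,0.02],"turn":[0,0,0]},{"fingers":0,"delta_pos":[0,0,0.05],"turn":[0,0,0]},{"fingers":0,"delta_pos":[0,0,0.05],"turn":[0,0,0]},{"fingers":0,"delta_pos":[-0.005,-0.015,0.05],"turn":[0,0,0]},{"fingers":0,"delta_pos":[-0.02,-0.05,0],"turn":[0,0,0.047]},{"fingers":0,"delta_pos":[-0.021,-0.055,0],"turn":[0,0,0.05]},{"fingers":0,"delta_pos":[-0.021,-0.055,0],"turn":[0,0,0.05]}]'

```text
time: 35.17
tool_pos: [587.4, -48.9, 256.3]
orientation: [0.0, 0.026, 1.0, -0.0]
ft_force: [0.6, 0.6, -0.5]
opening: 85.7
grip_force: 0.0
```

Request:
carry_out --plan '[{"fingers":0,"delta_pos":[-0.021,-0.055,0],"turn":[0,0,0.05]},{"fingers":0,"delta_pos":[-0.021,-0.055,0],"turn":[0,0,0.05]},{"fingers":0,"delta_pos":[-0.021,-0.055,0],"turn":[0,0,0.05]},{"fingers":0,"delta_pos":[-0.021,-0.055,0],"turn":[0,0,0.01]},{"fingers":0,"delta_pos":[-0.02,-0.05,0],"turn":[0,0,0]},{"fingers":0,"delta_pos":[-0.004,-0.014,0],"turn":[0,0,0]},{"fingers":0,"delta_pos":[0,0,-0.03],"turn":[0,0,0]},{"fingers":0,"delta_pos":[0,0,0],"turn":[0,0,0]},{"fingers":0,"delta_pos":[0,0,0],"turn":[0,0,0]}]'

```text
time: 36.3
tool_pos: [480.5, -330.9, 226.8]
orientation: [0.0, -0.053, 0.999, 0.0]
ft_force: [-0.4, -0.0, -0.0]
opening: 85.1
grip_force: 0.0
```

Request:
carry_out --plan '[{"fingers":0,"delta_pos":[0,0,-0.045],"turn":[0,0,0]},{"fingers":0,"delta_pos":[0,0,-0.05],"turn":[0,0,0]},{"fingers":0,"delta_pos":[0,0,-0.03],"turn":[0,0,0]},{"fingers":0,"delta_pos":[0,0,-0.02],"turn":[0,0,0]},{"fingers":0,"delta_pos":[0,0,0],"turn":[0,0,0]},{"fingers":255,"delta_pos":[0,0,0],"turn":[0,0,0]},{"fingers":255,"delta_pos":[0,0,0],"turn":[0,0,0]},{"fingers":255,"delta_pos":[0,0,0],"turn":[0,0,0]},{"fingers":255,"delta_pos":[0,0,0],"turn":[0,0,0]},{"fingers":255,"delta_pos":[0,0,0],"turn":[0,0,0]}]'

```text
time: 37.55
tool_pos: [481.0, -332.0, 82.7]
orientation: [0.001, -0.053, 0.999, -0.001]
ft_force: [-0.5, 1.2, 6.6]
opening: 39.8
grip_force: 41.3
```

Request:
carry_out --plan '[{"fingers":255,"delta_pos":[0,0,0.015],"turn":[0,0,0]},{"fingers":255,"delta_pos":[0,0,0.035],"turn":[0,0,0]},{"fingers":255,"delta_pos":[0,0,0.05],"turn":[0,0,0]},{"fingers":255,"delta_pos":[0,0,0.045],"turn":[0,0,0]},{"fingers":255,"delta_pos":[0.004,0.015,0.02],"turn":[0,0,-0.017]},{"fingers":255,"delta_pos":[0.008,0.032,0],"turn":[0,0,-0.04]},{"fingers":255,"delta_pos":[0.012,0.046,0],"turn":[0,0,-0.05]},{"fingers":255,"delta_pos":[0.013,0.05,0],"turn":[0,0,-0.05]},{"fingers":255,"delta_pos":[0.013,0.052,0],"turn":[0,0,-0.05]},{"fingers":255,"delta_pos":[0.013,0.052,0],"turn":[0,0,-0.05]}]'

```text
time: 38.8
tool_pos: [542.7, -83.1, 246.5]
orientation: [-0.0, 0.077, 0.997, -0.0]
ft_force: [0.9, -0.7, -3.9]
opening: 39.8
grip_force: 41.3
```

Request:
carry_out --plan '[{"fingers":255,"delta_pos":[0.013,0.052,0],"turn":[0,0,-0.05]},{"fingers":255,"delta_pos":[0.013,0.05,0],"turn":[0,0,0]},{"fingers":255,"delta_pos":[0.01,0.036,0],"turn":[0,0,0]},{"fingers":255,"delta_pos":[0.003,0.02,0],"turn":[0,0,0]},{"fingers":255,"delta_pos":[0,0,-0.025],"turn":[0,0,0]},{"fingers":255,"delta_pos":[0,0,-0.035],"turn":[0,0,0]},{"fingers":255,"delta_pos":[0,0,0],"turn":[0,0,0]},{"fingers":255,"delta_pos":[0,0,0],"turn":[0,0,0]}]'

```text
time: 39.8
tool_pos: [582.4, 72.9, 187.4]
orientation: [0.0, 0.101, 0.995, -0.0]
ft_force: [0.5, -0.5, -2.0]
opening: 39.8
grip_force: 41.4
```

Request:
carry_out --plan '[{"fingers":255,"delta_pos":[0,0,-0.03],"turn":[0,0,0]},{"fingers":255,"delta_pos":[0,0,-0.03],"turn":[0,0,0]},{"fingers":255,"delta_pos":[0,0,-0.02],"turn":[0,0,0]},{"fingers":255,"delta_pos":[0,0,-0.012],"turn":[0,0,0]},{"fingers":255,"delta_pos":[0,0,-0.006],"turn":[0,0,0]},{"fingers":255,"delta_pos":[0,0,-0.003],"turn":[0,0,0]},{"fingers":255,"delta_pos":[0,0,0],"turn":[0,0,0]},{"fingers":255,"delta_pos":[0,0,0],"turn":[0,0,0]}]'

```text
time: 40.8
tool_pos: [582.9, 73.5, 86.7]
orientation: [0.001, 0.101, 0.995, 0.0]
ft_force: [-2.0, -0.7, 5.4]
opening: 40.0
grip_force: 42.5
```

Request:
carry_out --plan '[{"fingers":0,"delta_pos":[0,0,0],"turn":[0,0,0]},{"fingers":0,"delta_pos":[0,0,0],"turn":[0,0,0]},{"fingers":0,"delta_pos":[0,0,0],"turn":[0,0,0]},{"fingers":0,"delta_pos":[0,0,0.02],"turn":[0,0,0]},{"fingers":0,"delta_pos":[0,0,0.05],"turn":[0,0,0]},{"fingers":0,"delta_pos":[0,0,0.05],"turn":[0,0,0]},{"fingers":0,"delta_pos":[0,-0.015,0.05],"turn":[0,0,0]},{"fingers":0,"delta_pos":[-0.004,-0.05,0],"turn":[0,0,0.047]},{"fingers":0,"delta_pos":[-0.004,-0.055,0],"turn":[0,0,0.05]},{"fingers":0,"delta_pos":[-0.004,-0.055,0],"turn":[0,0,0.05]}]'

```text
time: 42.05
tool_pos: [570.0, -102.9, 255.4]
orientation: [0.0, 0.026, 1.0, -0.0]
ft_force: [1.5, -0.2, -0.1]
opening: 85.5
grip_force: 0.0
```

Request:
carry_out --plan '[{"fingers":0,"delta_pos":[-0.005,-0.055,0],"turn":[0,0,0.05]},{"fingers":0,"delta_pos":[-0.005,-0.055,0],"turn":[0,0,0.05]},{"fingers":0,"delta_pos":[-0.005,-0.055,0],"turn":[0,0,0.05]},{"fingers":0,"delta_pos":[-0.005,-0.045,0],"turn":[0,0,0.01]},{"fingers":0,"delta_pos":[0,-0.013,0],"turn":[0,0,0]},{"fingers":0,"delta_pos":[0,0,-0.03],"turn":[0,0,0]},{"fingers":0,"delta_pos":[0,0,0],"turn":[0,0,0]},{"fingers":0,"delta_pos":[0,0,0],"turn":[0,0,0]}]'

```text
time: 43.05
tool_pos: [550.4, -323.8, 225.9]
orientation: [0.0, -0.053, 0.999, 0.0]
ft_force: [0.4, -0.7, 0.1]
opening: 85.6
grip_force: 0.0
```

Request:
carry_out --plan '[{"fingers":0,"delta_pos":[0,0,-0.04],"turn":[0,0,0]},{"fingers":0,"delta_pos":[0,0,-0.045],"turn":[0,0,0]},{"fingers":0,"delta_pos":[0,0,-0.03],"turn":[0,0,0]},{"fingers":0,"delta_pos":[0,0,-0.017],"turn":[0,0,0]},{"fingers":0,"delta_pos":[0,0,0],"turn":[0,0,0]},{"fingers":255,"delta_pos":[0,0,0],"turn":[0,0,0]},{"fingers":255,"delta_pos":[0,0,0],"turn":[0,0,0]},{"fingers":255,"delta_pos":[0,0,0],"turn":[0,0,0]},{"fingers":255,"delta_pos":[0,0,0],"turn":[0,0,0]},{"fingers":255,"delta_pos":[0,0,0],"turn":[0,0,0]}]'

```text
time: 44.3
tool_pos: [551.4, -325.1, 95.3]
orientation: [0.002, -0.053, 0.999, -0.001]
ft_force: [0.2, 0.7, 6.0]
opening: 49.0
grip_force: 42.3
```

Request:
carry_out --plan '[{"fingers":255,"delta_pos":[0,0,0.015],"turn":[0,0,0]},{"fingers":255,"delta_pos":[0,0,0.035],"turn":[0,0,0]},{"fingers":255,"delta_pos":[0,0,0.05],"turn":[0,0,0]},{"fingers":255,"delta_pos":[0,0,0.045],"turn":[0,0,0]},{"fingers":255,"delta_pos":[0.004,0.015,0.02],"turn":[0,0,-0.017]},{"fingers":255,"delta_pos":[0.008,0.032,0],"turn":[0,0,-0.04]},{"fingers":255,"delta_pos":[0.012,0.046,0],"turn":[0,0,-0.05]},{"fingers":255,"delta_pos":[0.012,0.048,0],"turn":[0,0,-0.05]},{"fingers":255,"delta_pos":[0.012,0.048,0],"turn":[0,0,-0.05]},{"fingers":255,"delta_pos":[0.012,0.048,0],"turn":[0,0,-0.05]}]'

```text
time: 45.55
tool_pos: [609.8, -86.1, 258.6]
orientation: [-0.0, 0.077, 0.997, -0.0]
ft_force: [0.2, 0.2, -2.3]
opening: 49.1
grip_force: 42.3
```

Request:
carry_out --plan '[{"fingers":255,"delta_pos":[0.012,0.046,0],"turn":[0,0,-0.05]},{"fingers":255,"delta_pos":[0.008,0.028,0],"turn":[0,0,0]},{"fingers":255,"delta_pos":[0,0.01,0],"turn":[0,0,0]},{"fingers":255,"delta_pos":[0,0,-0.025],"turn":[0,0,0]},{"fingers":255,"delta_pos":[0,0,-0.035],"turn":[0,0,0]},{"fingers":255,"delta_pos":[0,0,0],"turn":[0,0,0]},{"fingers":255,"delta_pos":[0,0,0],"turn":[0,0,0]}]'

```text
time: 46.42
tool_pos: [630.3, -4.3, 199.5]
orientation: [0.0, 0.101, 0.995, -0.0]
ft_force: [1.0, 0.6, -2.0]
opening: 49.2
grip_force: 42.6
```

Request:
carry_out --plan '[{"fingers":255,"delta_pos":[0,0,-0.03],"turn":[0,0,0]},{"fingers":255,"delta_pos":[0,0,-0.03],"turn":[0,0,0]},{"fingers":255,"delta_pos":[0,0,-0.02],"turn":[0,0,0]},{"fingers":255,"delta_pos":[0,0,-0.012],"turn":[0,0,0]},{"fingers":255,"delta_pos":[0,0,-0.006],"turn":[0,0,0]},{"fingers":255,"delta_pos":[0,0,-0.003],"turn":[0,0,0]},{"fingers":255,"delta_pos":[0,0,0],"turn":[0,0,0]},{"fingers":255,"delta_pos":[0,0,0],"turn":[0,0,0]}]'

```text
time: 47.42
tool_pos: [631.5, -3.7, 99.3]
orientation: [0.002, 0.101, 0.995, -0.0]
ft_force: [0.4, -0.5, 5.9]
opening: 48.7
grip_force: 43.3
```

Release, rise and swing the arm clear toward the right so the top camera sees.

Request:
carry_out --plan '[{"fingers":0,"delta_pos":[0,0,0],"turn":[0,0,0]},{"fingers":0,"delta_pos":[0,0,0],"turn":[0,0,0]},{"fingers":0,"delta_pos":[0,0,0],"turn":[0,0,0]},{"fingers":0,"delta_pos":[0,0,0.02],"turn":[0,0,0]},{"fingers":0,"delta_pos":[0,0,0.05],"turn":[0,0,0]},{"fingers":0,"delta_pos":[0,0,0.05],"turn":[0,0,0]},{"fingers":0,"delta_pos":[-0.01,-0.015,0.05],"turn":[0,0,0]},{"fingers":0,"delta_pos":[-0.02,-0.05,0],"turn":[0,0,0]},{"fingers":0,"delta_pos":[-0.02,-0.055,0],"turn":[0,0,0]},{"fingers":0,"delta_pos":[-0.02,-0.055,0],"turn":[0,0,0]}]'

```text
time: 48.68
tool_pos: [559.5, -179.9, 267.4]
orientation: [0.0, 0.1, 0.995, -0.0]
ft_force: [0.6, -0.3, -0.5]
opening: 85.1
grip_force: 0.0
```

Request:
carry_out --plan '[{"fingers":0,"delta_pos":[-0.02,-0.055,0],"turn":[0,0,0]},{"fingers":0,"delta_pos":[-0.02,-0.055,0],"turn":[0,0,0]},{"fingers":0,"delta_pos":[-0.02,-0.055,0],"turn":[0,0,0]},{"fingers":0,"delta_pos":[-0.03,-0.05,0],"turn":[0,0,0]},{"fingers":0,"delta_pos":[-0.03,-0.05,0],"turn":[0,0,0]},{"fingers":0,"delta_pos":[-0.03,-0.03,0],"turn":[0,0,0]},{"fingers":0,"delta_pos":[0,0,0],"turn":[0,0,0]},{"fingers":0,"delta_pos":[0,0,0],"turn":[0,0,0]}]'

```text
time: 49.68
tool_pos: [410.2, -473.3, 267.1]
orientation: [0.0, 0.101, 0.995, 0.0]
ft_force: [-0.1, -0.3, -0.8]
opening: 85.5
grip_force: 0.0
```

Run:
```python
from h import *
s=st();c=ctrl.capture("top");a=pickle.load(open("top.pkl","rb"))["img"][140:300,90:340];b=c["img"][140:300,90:340]
cv2.imwrite("pics/cmp.png",np.vstack([a,b]).repeat(2,0)[:600].repeat(2,1) if 0 else cv2.resize(np.vstack([a,b]),None,fx=1.85,fy=1.85,interpolation=cv2.INTER_CUBIC))
```

```text
49.67 tcp [ 410.2 -473.3  267.1] yaw -0.202 tilt [0. 0.] q [-0.86  0.43  0.21  1.35  0.   -0.65] F [-0.1 -0.3 -0.8] open 85.5 grip 0.0
```

View pics/cmp.png

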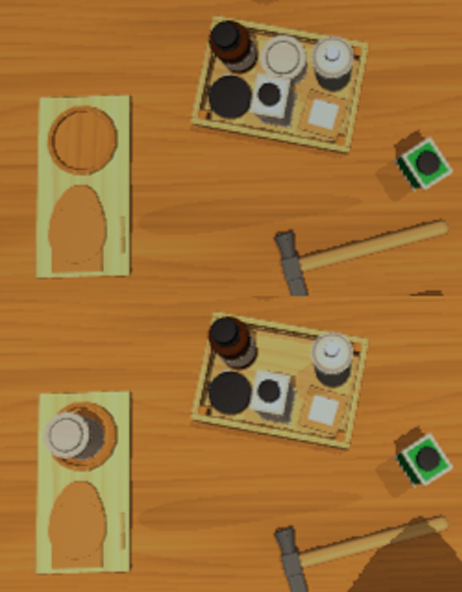

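The before/after view shows the bottle (229,335), aerosol (332,350) and can (268,392) back at their starting pixels. The tin is in the saucer and the bystanders are unmoved, so I'll hand it in.

```bash
python3 -c "
from workcell import ctrl
print(ctrl.close_job())"
```

```text
the job is handed in; nothing more can be done
None
```

The job is handed in, with no verdict returned: the tin stands in the saucer within about 1 mm of its centre, the bottle, can and aerosol are back in their crate places, and the final camera view shows the polish tin, tack box and hammer unmoved.

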